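# Index the welding turntable by one turn of its hand wheel and lock it

### The arm

A 6-joint arm with a two-finger parallel gripper is mounted at the origin on a cart in front of the work surface, level with it; the furniture and walls round the work are solid. World frame = base frame: x ahead of the robot, y to its left, z up, the work surface at z = 0. Lengths are in m, angles in rad, forces in N, time in s.
With the tool pointing down it reaches from about 0.3 to 0.825 m from the base axis. Payload 5.4 kg.
Tool frame: the origin (TCP) lies between the finger pads; the fingertips stand 22 mm ahead of it and the grasp point (between the pads) lies 3 mm ahead of it; z points along the fingers, y is the line along which they close (so a half turn about z gives the same grasp; the last joint's range is limited). The gripper opens to 92 mm and grips with 3 to 60 N. Pads are 20 mm wide; open, the fingers measure 128 mm over their backs; the gripper's body (75 mm by 189 mm) begins 69 mm behind the grasp point.
Start: joints at [-1.32, 0.158, 1.597, -0, 1.386, -0.21], TCP at [0.256, -0.515, 0.237] pointing down, gripper open.
Joint ranges: [-2.91, 2.91], [-0.94, 2.29], [0.18, 2.7], [-1.29, 4.43], [0.17, 2.64], [-3, 3]. Speed limits (rad/s): [2.57, 2.57, 3.14, 3.14, 3.14, 3.14].

### API

Orientations are given as [roll, pitch, yaw] about the fixed x, y, z axes, in that order (R = Rz(yaw) Ry(pitch) Rx(roll)).
In Python, from rig import robot gives the robot as it stands. The module is installed in compiled form; this text tells all that it offers.
- The arm moves only by the tool carry_out, never from a script. Its argument "targets" is one flat list of numbers, 6 for each row, row after row: the shift along the tool's x, y, z in mm, then the turn, a rotation vector about the tool's x, y, z in rad. In form: [dx, dy, dz, wx, wy, wz, dx, dy, dz, wx, wy, wz, ...]. A call has exactly 10 rows; each row is the pose to reach, as a shift and turn from the pose commanded when the call began, along the tool's axes at that moment; what a row does not reach only later rows make up. A row lasts 1/12 s, in which the tool goes at most 41.7 mm and 7.16 degrees, less where a joint would pass 70% of its speed; a pose out of reach is approached as far as the arm can. A call with a gripper value outside its range is refused whole. "gripper" is the finger opening in mm, from 0 to 91.9, set as the call begins (left out, the last holds). The fingers move at their own pace and stop on an object; "squeeze" is the grip in N (left out, the last holds). Time passes only in rows, so rows that repeat a pose let the fingers close, or fill a call up. It gives the time, the measured TCP pose, the force, the opening and the grip force at its end, in the units of the state.
- robot.state(): the state, without advancing time (a new reading comes with each control period).
- robot.grab_frame(name): name is "scene" or "top" or "wrist"; returns the picture (480x640x3 uint8, red, green, blue); there is no depth.
- robot.camera_info(name): a dict with "intrinsics" (3x3 intrinsics, pixels), "k1" (the pictures are not rectified: a ray, as slopes to the right and down, at radius r is drawn at 1 + k1 r^2 times it, then the intrinsics apply), "rvec" (rotation vector, rad) and "tvec" (3), from world to camera coordinates, as OpenCV has them; the wrist camera has in their place "T_tool_cam" (4x4, takes a point from camera to tool coordinates, whose origin is the TCP and whose axes are the flange's). Camera axes: x right, y down, z forward; pixel columns grow to the right and rows downward; lengths in m; the calibration is good to about 2 mm. A picture is of the moment at which its call begins: read the wrist's pose just before it. camera_info takes no time and is no camera call.
- robot.hand_in(): hands the job in; it is judged then, once.
The state is a dict: "t": time; "joint_pos": joint angles; "dq": joint speeds; "joint_efforts": joint torques, N m; "eef_pos": TCP position; "tool_rot": TCP orientation; "ft_force": force on the tool from outside, world axes, zero at the start; "torque": the same for the moment, N m; "gripper_width": finger opening in m; "grip_force": force on a finger pad.
Only numpy, scipy, OpenCV 4.12 (cv2) and the standard library are available. Lean on these libraries where they do the work, as an engineer would, in place of code of your own. Each camera call takes 0.05 s, during which the arm holds its last target. There are 200 camera calls.

### The job

Index the welding positioner to its next division: with the fingertips, push the hand wheel round clockwise (seen from above) by its upright crank handle through exactly one turn, so that the handle stops where it started. Then push the lock lever round clockwise by its upright peg to its stop, which clamps the turntable, without shifting the wheel again. Only push, gently: do not pinch the handles, and leave the loose things lying round the positioner where they are.

Things in the scene. Friction and masses are not known exactly. Their poses are not given: they have to be found in the camera images.
- positioner: welding positioner bolted to the worktop: dark steel base 360 x 170 x 14 mm with a flat steel hand wheel, a round turntable (170 mm across, a square tube offcut fixed on it, top at 97 mm) and a lock lever. Origin: on the wheel's axis, on the worktop. x: towards the turntable's axis, 200 mm away; y: towards the lock lever; z up. The base spans x = -110 to 250 mm. Yaw 0.05 to 0.35 rad.
- wheel_axis (a point): centre of the hand wheel's hub, on its vertical axis, at the top of the hub, 97 mm above the worktop. The wheel is 150 mm across, top of the rim 93 mm above the worktop.
- crank_top (a point): top centre of the upright black crank handle on the wheel's rim, 155 mm above the worktop and 68 mm from the wheel's axis. The handle is round, 17 to 22 mm thick, and stands free from 99 to 155 mm above the worktop. It goes round with the wheel.
- wheel (a joint): angle of the hand wheel, rad, growing clockwise seen from above; one turn is 6.28. It starts anywhere from -1 to 1 (at 0 the crank handle lies on the positioner's +x side). It needs about 2.5 N at the handle, stays where it is left, and turns the turntable clockwise by one twelfth of its own angle.
- lock_top (a point): top centre of the upright black peg at the end of the lock lever, 138 mm above the worktop and 60 mm from the lever's pivot. The peg is round, 16 to 19 mm thick, and stands free from 91 to 138 mm above the worktop; below it is an 11 mm round steel arm.
- lock_pivot (a point): the lock lever's vertical pivot, at the top of its hub, 89 mm above the worktop; in the positioner's frame at x = 70, y = 130 mm.
- lock (a joint): angle of the lock lever, rad, growing clockwise seen from above: 0 open (the arm points along the positioner's +y), 1.5 locked, at the solid stop (the arm points nearly along +x). Starts between 0 and 0.2. It needs about 2 N at the peg and stays where it is left.
- nut_tin: small round tin, 68 mm across, 43 mm high, loose bystander; origin at its underside
- bolt_0: steel bolt, 59 mm long, 22 mm head, lying loose, bystander; origin at its underside
- paint_marker: paint marker, 137 mm long, 19 mm thick, white with a yellow cap, lying loose, bystander; origin at its underside
- weld_magnet: red and grey arrow-shaped welding magnet, 57 x 88 x 16 mm, lying loose, bystander; origin at its underside

How it is judged:
On the way, in this order (a step that is already met when the one before it is completed fails the run):
1. the wheel is half way round clockwise, with the lock still open (distance of crank_top from where it was at the start of the episode above 0.125 m and value of joint wheel above 1.6 rad and value of joint lock below 0.4 rad).
2. the wheel has made one whole turn clockwise, with the lock still open (distance of crank_top from where it was at the start of the episode below 0.015 m and value of joint wheel between 4.9 and 7.6 rad and value of joint lock below 0.4 rad), for 0.2 s.
3. the lock lever is at its stop, the wheel still one turn on (distance of crank_top from where it was at the start of the episode below 0.015 m and value of joint wheel between 4.9 and 7.6 rad and value of joint lock above 1.4 rad), for 0.2 s.
At the end, for the whole second after the job is handed in: The wheel stands one turn clockwise of its start, the top of the crank handle within 15 mm of where it began (about 13 degrees); the lock lever is within 0.1 rad of its stop (over 1.4); both at rest (all of step 3 and velocity of joint wheel between -0.05 and 0.05 rad/s and velocity of joint lock between -0.05 and 0.05 rad/s); the robot touches nothing.
It fails at once if the wheel is turned far past one turn, or far the wrong way (value of joint wheel above 8.2 rad or value of joint wheel below -1.8 rad).
It fails at once if the positioner or its handles are pinched or pressed hard (over 30 N) (contact force between the fingers and positioner above 30 N).
It fails at once if a loose bystander is shifted by more than 20 mm or lifted (distance of any of nut_tin, bolt_0, paint_marker, weld_magnet from where it was at the start of the episode above 0.02 m).
It also fails if it takes over 58 s, if anything falls off the work surface, if the arm or the gripper's body presses on something with over 40 N, if the wrist force passes 120 N, or if a joint passes its speed limit or range.

## Working session

There is one attempt and no reset: what is moved stays moved. The work goes in short steps, Python scripts to look and compute and a tool call to move; the robot and the scene stay as the last step left them, time stands still between calls to the robot, and variables do not carry over. Pictures are saved under pics/ and viewed, at most 12 in all, crops included, and the job is handed in when it is done.

Besides the shell and the picture viewer there is one more tool, called after "Emit:" by a JSON object that holds its "name" and its "arguments", one argument or row to a line. carry_out: Moves the arm, as the interface text tells. Its arguments: {"type":"object","properties":{"targets":{"type":"array","items":{"type":"number"}},"gripper":{"type":"number"},"squeeze":{"type":"number"}},"required":["targets"]}

```bash
mkdir -p pics; python3 - <<'E'
from rig import robot
import cv2,numpy as np
s=robot.state();print(s['t'],s['eef_pos'],s['tool_rot'],s['gripper_width'])
for n in('scene','top'):
    im=robot.grab_frame(n);cv2.imwrite(f'pics/{n}0.png',im[:,:,::-1])
    i=robot.camera_info(n);print(n,i)
E
```

```text
0.0 [ 0.25551744 -0.51444752  0.23563483] [-3.13976030e+00 -3.93885239e-04  4.60791331e-01] 0.09183715155741512
scene {'intrinsics': array([[618.33730157,   0.        , 316.06160039],
       [  0.        , 618.33730157, 232.44832401],
       [  0.        ,   0.        ,   1.        ]]), 'k1': -0.08356009957750457, 'rvec': array([ 2.03143075, -0.53403754,  0.31844029]), 'tvec': array([-0.60057444,  0.175194  ,  1.29972967])}
top {'intrinsics': array([[507.7144793 ,   0.        , 313.79356475],
       [  0.        , 507.7144793 , 227.95122488],
       [  0.        ,   0.        ,   1.        ]]), 'k1': 0.027601126026028426, 'rvec': array([ 2.16790455, -2.12223445,  0.1421802 ]), 'tvec': array([-0.17812036,  0.57488209,  1.07661389])}
```

View pics/top0.png

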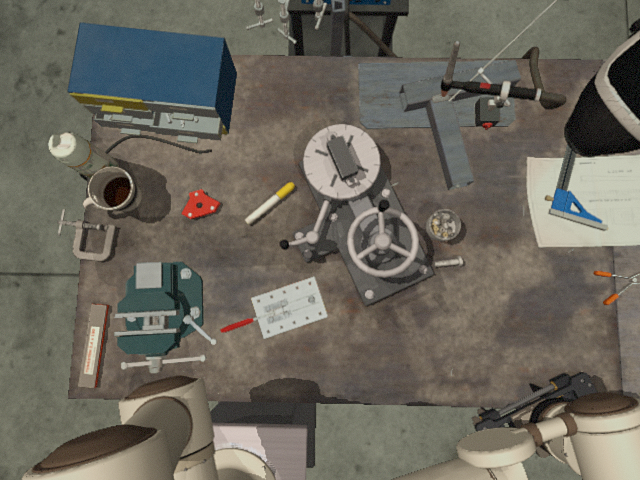

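View pics/scene0.png

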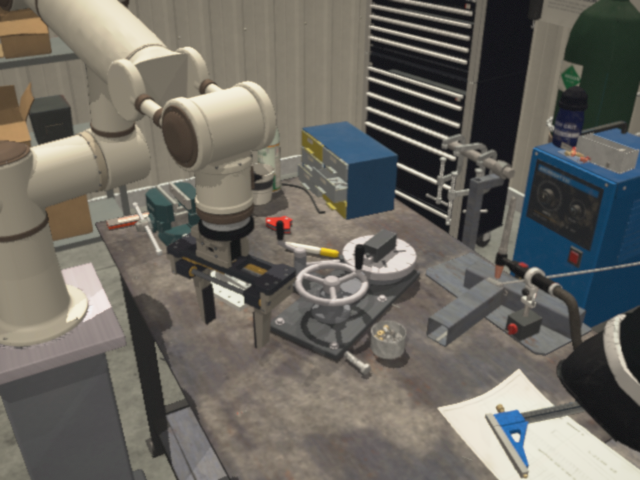

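Top view: the wheel hub is at about (382,241), the crank top at (384,206), the lock peg at (284,244), the pivot near (314,238) and the turntable at (343,162). In the scene view the crank is at about (359,257) and the peg at (280,230).

```bash
cat > h.py <<'E'
import cv2,numpy as np
from rig import robot
from scipy.spatial.transform import Rotation as R
def ray(n,uv):
    i=robot.camera_info(n);K=i['intrinsics'];
    p=cv2.undistortPoints(np.array([[uv]],float),K,np.array([i['k1'],0,0,0,0.]))[0,0]
    M=cv2.Rodrigues(i['rvec'])[0];return -M.T@i['tvec'],M.T@np.r_[p,1]
def onz(n,uv,z):
    o,d=ray(n,uv);return o+d*(z-o[2])/d[2]
def proj(n,P):
    i=robot.camera_info(n)
    return cv2.projectPoints(np.array([P],float),i['rvec'],i['tvec'],i['intrinsics'],np.array([i['k1'],0,0,0,0.]))[0][0,0]
def two(a,b):
    (o1,d1),(o2,d2)=ray('top',a),ray('scene',b)
    t=np.linalg.lstsq(np.c_[d1,-d2],o2-o1,rcond=None)[0]
    p,q=o1+d1*t[0],o2+d2*t[1];return (p+q)/2,np.linalg.norm(p-q)
def tool():
    s=robot.state();return s['eef_pos'],R.from_euler('xyz',s['tool_rot']).as_matrix(),s
E
python3 - <<'E'
from h import *
T=cv2.imread('pics/top0.png')
for n,c in(('top',(384,206)),('top',(284,244)),('scene',(359,257)),('scene',(280,230))):
    g=cv2.imread(f'pics/{n}0.png').max(2);m=np.zeros_like(g);cv2.circle(m,c,20,255,-1)
    m=((g<45)&(m>0)).astype('uint8');k,l,st,ce=cv2.connectedComponentsWithStats(m)
    for j in range(1,k):
        if st[j,4]>15: print(n,c,st[j],ce[j].round(1))
for z,uv in((.155,(384,205)),(.138,(284,244)),(.097,(382,241)),(.089,(314,238)),(.09,(343,162))): print(uv,onz('top',uv,z).round(4))
g=cv2.cvtColor(T,cv2.COLOR_BGR2GRAY)
m=((g>150)*255).astype('uint8')
for c in cv2.findContours(m,cv2.RETR_LIST,cv2.CHAIN_APPROX_NONE)[0]:
    if len(c)>60:
        e=cv2.fitEllipse(c)
        if 290<e[0][0]<430 and 120<e[0][1]<280: print(len(c),e)
a=cv2.resize(T[140:310,260:480],None,fx=3.5,fy=3.5,interpolation=cv2.INTER_CUBIC);cv2.imwrite('pics/c1.png',a)
E
```

```text
top (384, 206) [368 194   6   5  17] [370.5 195.5]
top (384, 206) [379 200  10  12  87] [383.2 205.2]
top (284, 244) [280 240   9   9  59] [284.1 244.1]
scene (359, 257) [356 246   9  23 151] [359.2 255.9]
scene (280, 230) [277 222   7  18  89] [279.6 230.6]
(384, 205) [ 0.6111 -0.3049  0.155 ]
(284, 244) [ 0.5311 -0.108   0.138 ]
(382, 241) [ 0.5461 -0.3085  0.097 ]
(314, 238) [ 0.5504 -0.1672  0.089 ]
(343, 162) [ 0.715  -0.2256  0.09  ]
79 ((381.1606750488281, 232.71322631835938), (12.903274536132812, 32.32049560546875), 175.7384490966797)
396 ((382.0641174316406, 240.07550048828125), (63.78092575073242, 65.24109649658203), 162.19195556640625)
124 ((321.33282470703125, 244.81668090820312), (33.33429718017578, 49.70658874511719), 45.747047424316406)
227 ((342.9095458984375, 160.50588989257812), (41.15679931640625, 55.789825439453125), 149.52821350097656)
215 ((341.13763427734375, 160.85079956054688), (72.85720825195312, 75.1103744506836), 90.03521728515625)
```

View pics/c1.png

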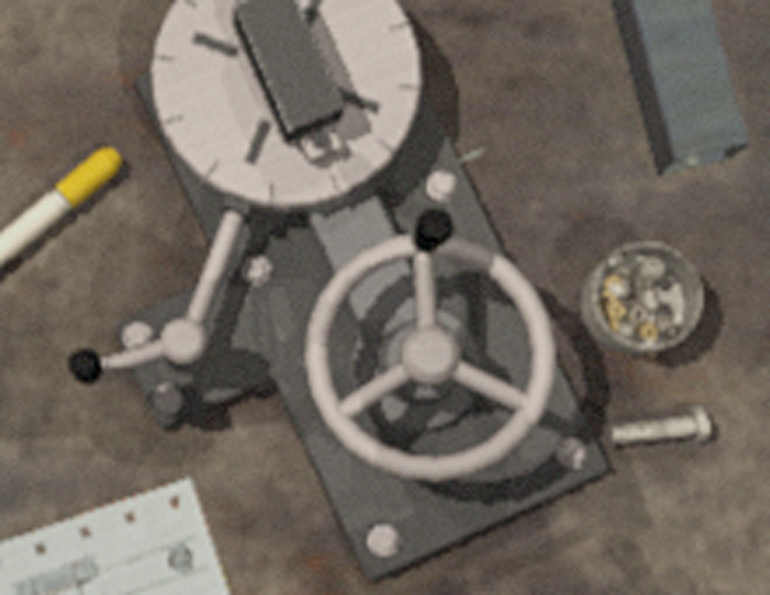

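Crop (3.5x from 260,140): hub (430,353), pivot (183,340), crank top (434,228) and peg (86,366). I'll triangulate these and check them against the given geometry.

```bash
python3 - <<'E'
from h import *
C=onz('top',(384,205.1),.155);L=onz('top',(284.2,244.2),.138);P=onz('top',(312.3,237.2),.089)
H=onz('top',(382.9,240.9),.097);H2=onz('top',(382.06+.8,240.07+.8),.093);TT=onz('top',(341.5,161.2),.09)
print('crank',C,'peg',L,'piv',P,'hub',H,'rim',H2,'tt',TT)
n=np.linalg.norm
print('r',n((C-H)[:2]),n((L-P)[:2]),'tt',n((TT-H)[:2]),'piv',n((P-H)[:2]),np.hypot(70,130))
d=TT-H;yaw=np.arctan2(d[1],d[0]);c,s=np.cos(yaw),np.sin(yaw)
y2=np.arctan2(*(P-H)[1::-1])-np.arctan2(130,70);print('yaw',yaw,y2)
print('pivot pred',H[:2]+[c*.07-s*.13,s*.07+c*.13])
a=np.arctan2(*(C-H)[1::-1]);print('phi',a,'wheel',yaw-a,'lock',yaw+np.pi/2-np.arctan2(*(L-P)[1::-1]))
# scene check: projection of crank axis, top and bottom of visible; mask bbox 356..365,246..269 ; peg 277..284,222..240
print(proj('scene',C),proj('scene',[*C[:2],.099]),proj('scene',L),proj('scene',[*L[:2],.091]))
E
```

```text
crank [ 0.61087507 -0.30486256  0.155     ] peg [ 0.53074316 -0.10843818  0.138     ] piv [ 0.5519748  -0.16359544  0.089     ] hub [ 0.5463458  -0.31031499  0.097     ] rim [ 0.54687853 -0.31074374  0.093     ] tt [ 0.71671187 -0.22236919  0.09      ]
r 0.06475921366695554 0.05910250495038737 tt 0.19172652641908025 piv 0.1468274925702512 147.648230602334
yaw 0.4765366102877628 0.4555944275375794
pivot pred [ 0.54891545 -0.16268912]
phi 0.08429515649072893 wheel 0.39224145379703385 lock 0.10908939160324449
[356.32161402 244.71892978] [355.31909047 267.90864602] [278.00620027 221.06475179] [278.53111694 239.29036396]
```

```bash
cat >> h.py <<'E'
def avg(a,b,z): 
    p,q=onz('top',a,z),onz('scene',b,z);return (p+q)/2,(q-p)
E
python3 - <<'E'
from h import *
C,e1=avg((383.7,204.8),(360.3,248.3),.155);L,e2=avg((284.1,244.1),(280.3,224.3),.138)
print(C,e1,L,e2)
print(two((383.7,204.8),(360.3,248.3)),two((284.1,244.1),(280.3,224.3)))
p,M,s=tool();print(M.T@(np.array([C[0],C[1],p[2]])-p)*1000, s['joint_pos'])
print(robot.camera_info('wrist')['T_tool_cam'].round(3),robot.camera_info('wrist')['intrinsics'][0])
E
```

```text
[ 0.61081982 -0.31248903  0.155     ] [-0.00129378 -0.01644154  0.        ] [ 0.52969155 -0.11630358  0.138     ] [-2.49583338e-03 -1.61418319e-02  1.11022302e-16]
(array([ 0.61608813, -0.30694172,  0.14532286]), np.float64(0.006082719296049638)) (array([ 0.53387925, -0.10844124,  0.12867944]), np.float64(0.004212444815981665))
[ 4.08033152e+02 -2.29581718e+01  1.92030067e-01] [-1.32005408e+00  1.58962269e-01  1.59808299e+00  3.13648719e-05
  1.38621990e+00 -2.10094929e-01]
[[-0.    -0.972 -0.236  0.066]
 [ 1.    -0.     0.     0.002]
 [-0.    -0.236  0.972 -0.148]
 [ 0.     0.     0.     1.   ]] [338.47135197   0.         318.09204538]
```

Emit:
{"name": "carry_out", "arguments": {
  "targets": [22, -2, 0, 0, 0, -0.115, 44, -4, 0, 0, 0, -0.23, 66, -6, 0, 0, 0, -0.345, 88, -8, 0, 0, 0, -0.46, 110, -10, 0, 0, 0, -0.575, 132, -12, 0, 0, 0, -0.69, 154, -14, 0, 0, 0, -0.805, 176, -16, 0, 0, 0, -0.92, 198, -18, 0, 0, 0, -1.035, 220, -20, 0, 0, 0, -1.15],
  "gripper": 0,
  "squeeze": 5
}}

```text
t: 0.93
eef_pos: [0.4445, -0.3983, 0.236]
tool_rot: [-3.141, -0.001, 1.617]
ft_force: [-0.4, -0.5, -1.0]
gripper_width: 0.0274
grip_force: 0.0
```

Emit:
{"name": "carry_out", "arguments": {
  "targets": [11, 20, 0, 0, 0, -0.115, 22, 40, 0, 0, 0, -0.23, 33, 60, 0, 0, 0, -0.345, 44, 80, 0, 0, 0, -0.46, 55, 100, 0, 0, 0, -0.575, 66, 120, 0, 0, 0, -0.69, 77, 140, 0, 0, 0, -0.805, 88, 160, 0, 0, 0, -0.92, 99, 180, 0, 0, 0, -1.035, 109, 197, 0, 0, 0, -1.15]
}}

```text
t: 1.77
eef_pos: [0.6372, -0.2814, 0.2358]
tool_rot: [3.141, -0.001, 2.767]
ft_force: [0.2, -0.9, -0.1]
gripper_width: 0.0009
grip_force: 0.0
```

Emit:
{"name": "carry_out", "arguments": {
  "targets": [0, 0, 0, 0, 0, -0.115, 0, 0, 0, 0, 0, -0.23, 0, 0, 0, 0, 0, -0.345, 0, 0, 0, 0, 0, -0.46, 0, 0, 0, 0, 0, -0.575, 0, 0, 0, 0, 0, -0.69, 0, 0, 0, 0, 0, -0.805, 0, 0, 0, 0, 0, -0.92, 0, 0, 0, 0, 0, -1.035, 0, 0, 0, 0, 0, -1.14]
}}

```text
t: 2.6
eef_pos: [0.636, -0.2823, 0.2358]
tool_rot: [3.14, -0.0, -2.377]
ft_force: [0.4, -0.2, 0.6]
gripper_width: 0.0008
grip_force: 0.0
```

```bash
cat >> h.py <<'E'
def wz(uv,z,p,M):
    i=robot.camera_info('wrist');T=i['T_tool_cam']
    q=cv2.undistortPoints(np.array([[uv]],float),i['intrinsics'],np.array([i['k1'],0,0,0,0.]))[0,0]
    o=p+M@T[:3,3];d=M@T[:3,:3]@np.r_[q,1];return o+d*(z-o[2])/d[2]
E
python3 - <<'E'
from h import *
p,M,s=tool();im=robot.grab_frame('wrist');cv2.imwrite('pics/w1.png',im[:,:,::-1])
print(s['t'],p,s['tool_rot'],s['joint_pos'],s['gripper_width'])
np.savez('w1.npz',p=p,M=M)
E
```

```text
2.6 [ 0.63601659 -0.28229226  0.23578858] [ 3.14023345e+00 -2.78889082e-04 -2.37677390e+00] [-5.90902366e-01  4.72084977e-01  1.21111961e+00  1.77281055e-05
  1.45977547e+00 -2.92651923e+00] 0.0008276125798711175
```

View pics/w1.png

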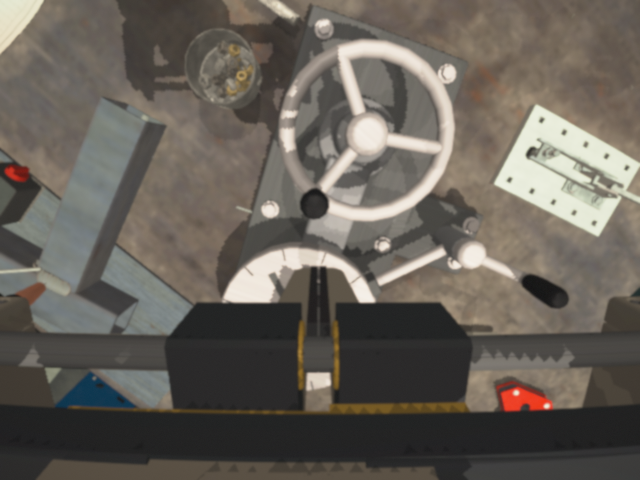

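Wrist view: crank top at (314,203), hub (368,133), lock pivot top (470,254), and peg running from (533,284) to its top end at about (556,296).

```bash
python3 - <<'E'
from h import *
f=np.load('w1.npz');p,M=f['p'],f['M'];n=np.linalg.norm
C=wz((314,203),.155,p,M);H=wz((368,132),.097,p,M);P=wz((470,253),.089,p,M);L=wz((555,295),.138,p,M)
print(C,H,P,L,n((C-H)[:2]),n((P-H)[:2]),n((L-P)[:2]))
print('phi',np.arctan2(*(C-H)[1::-1]),'yaw',np.arctan2(*(P-H)[1::-1])-np.arctan2(130,70))
E
```

```text
[ 0.61306788 -0.31013927  0.155     ] [ 0.5466774  -0.31363109  0.097     ] [ 0.55417364 -0.16998651  0.089     ] [ 0.53395176 -0.11839273  0.138     ] 0.0664822475389234 0.14384004604029532 0.05541518294388884
phi 0.05254686129518888 yaw 0.4418025930889986
```

Emit:
{"name": "carry_out", "arguments": {
  "targets": [0, 0, 10, 0, 0, 0, 0, 0, 22, 0, 0, 0, 0, 0, 34, 0, 0, 0, 0, 0, 46, 0, 0, 0, 0, 0, 58, 0, 0, 0, 0, 0, 70, 0, 0, 0, 0, 0, 82, 0, 0, 0, 0, 0, 92, 0, 0, 0, 0, 0, 97, 0, 0, 0, 0, 0, 99, 0, 0, 0]
}}

```text
t: 3.48
eef_pos: [0.6358, -0.2821, 0.136]
tool_rot: [3.14, -0.0, -2.382]
ft_force: [-0.2, 0.1, -0.4]
gripper_width: 0.0006
grip_force: 0.0
```

```bash
cat > plan.py <<'E'
from h import *
H=np.array([.5465,-.3125]);r=.068;phi0=.06
def pose(th,d):
    ph=phi0-th;yaw=3.906-th*(3.906+1.511)/(2*np.pi)
    n=np.array([np.cos(yaw),np.sin(yaw)])
    return H+r*np.array([np.cos(ph),np.sin(ph)])-d*n,yaw
def rows(p0,y0,seq):
    out=[];c,s=np.cos(y0),np.sin(y0)
    for th,d in seq:
        p,y=pose(th,d);v=(p-p0)*1000
        out+=[round(c*v[0]+s*v[1]),round(s*v[0]-c*v[1]),0,0,0,round(y0-y,3)]
    return out,p,y
E
python3 - <<'E'
from plan import *
p,M,s=tool();print(p,s['tool_rot'],s['ft_force'])
p0,y0=p[:2],s['tool_rot'][2]+2*np.pi
seq=[(0,.032),(0,.029),(0,.026),(0,.023),(0,.021),(.05,.02),(.13,.02),(.22,.02),(.31,.02),(.4,.02)]
th=.4
for k in range(8):
    o,p0,y0=rows(p0,y0,seq);print(k,seq[-1][0],o)
    a=[]
    for j in range(10):
        th=min(th+(.09 if th<5.8 else .05),2*np.pi);a.append((th,.02))
    seq=a
E
```

```text
[ 0.63578679 -0.28212147  0.13602984] [ 3.13965488e+00 -4.26723252e-04 -2.38247147e+00] [-0.22641725  0.10510378 -0.449449  ]
0 0.4 [2, -4, 0, 0, 0, np.float64(-0.005), 5, -4, 0, 0, 0, np.float64(-0.005), 8, -4, 0, 0, 0, np.float64(-0.005), 11, -4, 0, 0, 0, np.float64(-0.005), 13, -4, 0, 0, 0, np.float64(-0.005), 16, -8, 0, 0, 0, np.float64(0.038), 20, -13, 0, 0, 0, np.float64(0.107), 25, -18, 0, 0, 0, np.float64(0.184), 30, -23, 0, 0, 0, np.float64(0.262), 36, -28, 0, 0, 0, np.float64(0.34)]
1 1.3 [4, -6, 0, 0, 0, 0.078, 9, -11, 0, 0, 0, 0.155, 15, -16, 0, 0, 0, 0.233, 21, -20, 0, 0, 0, 0.31, 27, -24, 0, 0, 0, 0.388, 33, -28, 0, 0, 0, 0.466, 40, -30, 0, 0, 0, 0.543, 47, -33, 0, 0, 0, 0.621, 54, -34, 0, 0, 0, 0.698, 61, -35, 0, 0, 0, 0.776]
2 2.2 [5, -5, 0, 0, 0, 0.078, 10, -10, 0, 0, 0, 0.155, 16, -14, 0, 0, 0, 0.233, 22, -18, 0, 0, 0, 0.31, 29, -21, 0, 0, 0, 0.388, 35, -24, 0, 0, 0, 0.466, 42, -26, 0, 0, 0, 0.543, 49, -27, 0, 0, 0, 0.621, 56, -28, 0, 0, 0, 0.698, 63, -28, 0, 0, 0, 0.776]
3 3.0999999999999988 [5, -5, 0, 0, 0, 0.078, 11, -9, 0, 0, 0, 0.155, 17, -12, 0, 0, 0, 0.233, 2
[... 520 characters left out ...]
0, 0, 0.233, 25, -9, 0, 0, 0, 0.31, 32, -10, 0, 0, 0, 0.388, 38, -11, 0, 0, 0, 0.466, 45, -10, 0, 0, 0, 0.543, 52, -9, 0, 0, 0, 0.621, 58, -8, 0, 0, 0, 0.698, 64, -6, 0, 0, 0, 0.776]
6 5.7999999999999945 [6, -2, 0, 0, 0, 0.078, 12, -4, 0, 0, 0, 0.155, 19, -6, 0, 0, 0, 0.233, 25, -6, 0, 0, 0, 0.31, 32, -7, 0, 0, 0, 0.388, 38, -6, 0, 0, 0, 0.466, 45, -5, 0, 0, 0, 0.543, 51, -4, 0, 0, 0, 0.621, 57, -1, 0, 0, 0, 0.698, 63, 1, 0, 0, 0, 0.776]
7 6.283185307179586 [6, -2, 0, 0, 0, 0.078, 10, -2, 0, 0, 0, 0.121, 13, -3, 0, 0, 0, 0.164, 17, -3, 0, 0, 0, 0.207, 20, -3, 0, 0, 0, 0.25, 24, -3, 0, 0, 0, 0.293, 27, -3, 0, 0, 0, 0.336, 31, -3, 0, 0, 0, 0.379, 34, -2, 0, 0, 0, 0.417, 34, -2, 0, 0, 0, 0.417]
```

Emit:
{"name": "carry_out", "arguments": {
  "targets": [2, -4, 0, 0, 0, 0, 5, -4, 0, 0, 0, 0, 8, -4, 0, 0, 0, 0, 11, -4, 0, 0, 0, 0, 13, -4, 0, 0, 0, 0, 16, -8, 0, 0, 0, 0.038, 20, -13, 0, 0, 0, 0.107, 25, -18, 0, 0, 0, 0.184, 30, -23, 0, 0, 0, 0.262, 36, -28, 0, 0, 0, 0.34]
}}

```text
t: 4.32
eef_pos: [0.6309, -0.3272, 0.1385]
tool_rot: [-3.14, 0.003, -2.726]
ft_force: [4.1, 1.7, 0.6]
gripper_width: 0.0006
grip_force: 1.9
```

```bash
python3 - <<'E'
from plan import *
p,M,s=tool();print(p,pose(.4,.02),s['tool_rot'],s['ft_force'],s['joint_pos'])
im=robot.grab_frame('top');im2=robot.grab_frame('scene')
a=cv2.resize(im[140:310,260:480],None,fx=2,fy=2);b=cv2.resize(im2[180:350,200:420],None,fx=2,fy=2)
cv2.imwrite('pics/c2.png',np.vstack([a,b])[:600,:,::-1])
E
```

```text
[ 0.63085585 -0.32720098  0.13851942] (array([ 0.62887276, -0.32703012]), 3.561143069308481) [-3.14042633  0.00325952 -2.7256905 ] [4.10021149 1.67972869 0.62054326] [-6.48971904e-01  5.79377393e-01  1.25672817e+00  2.37053322e-03
  1.30288798e+00 -2.63629303e+00]
```

View pics/c2.png

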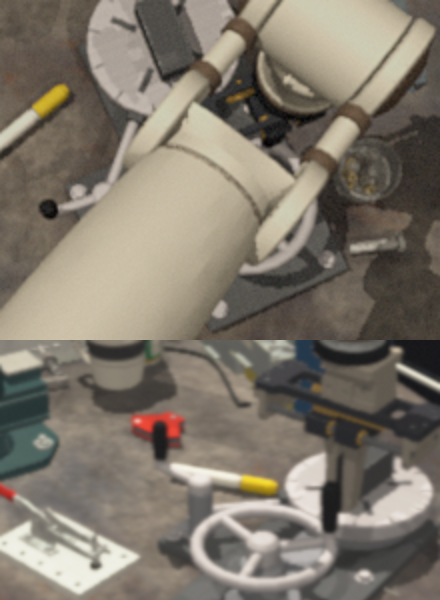

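The finger is touching the handle and pushing it at about 4.4 N. The scene crop shows it just behind the black handle, so I'll carry on.

Emit:
{"name": "carry_out", "arguments": {
  "targets": [4, -6, 0, 0, 0, 0.078, 9, -11, 0, 0, 0, 0.155, 15, -16, 0, 0, 0, 0.233, 21, -20, 0, 0, 0, 0.31, 27, -24, 0, 0, 0, 0.388, 33, -28, 0, 0, 0, 0.466, 40, -30, 0, 0, 0, 0.543, 47, -33, 0, 0, 0, 0.621, 54, -34, 0, 0, 0, 0.698, 61, -35, 0, 0, 0, 0.776]
}}

```text
t: 5.25
eef_pos: [0.5888, -0.3853, 0.1385]
tool_rot: [-3.14, 0.004, 2.784]
ft_force: [3.6, -2.0, -0.3]
gripper_width: 0.0009
grip_force: 2.3
```

Emit:
{"name": "carry_out", "arguments": {
  "targets": [5, -5, 0, 0, 0, 0.078, 10, -10, 0, 0, 0, 0.155, 16, -14, 0, 0, 0, 0.233, 22, -18, 0, 0, 0, 0.31, 29, -21, 0, 0, 0, 0.388, 35, -24, 0, 0, 0, 0.466, 42, -26, 0, 0, 0, 0.543, 49, -27, 0, 0, 0, 0.621, 56, -28, 0, 0, 0, 0.698, 63, -28, 0, 0, 0, 0.776]
}}

```text
t: 6.08
eef_pos: [0.5185, -0.3911, 0.1386]
tool_rot: [-3.14, 0.006, 2.007]
ft_force: [0.5, -8.5, -0.2]
gripper_width: 0.0004
grip_force: 3.5
```

```bash
python3 - <<'E'
from plan import *
p,M,s=tool();print(p,pose(2.2,.02),s['tool_rot'],s['ft_force'],s['joint_pos'])
im=robot.grab_frame('wrist');im2=robot.grab_frame('scene')
a=cv2.resize(im,(400,300));b=cv2.resize(im2[180:350,200:420],(388,300))
cv2.imwrite('pics/c3.png',np.hstack([a,b])[:,:,::-1])
E
```

```text
[ 0.51849751 -0.3911498   0.13855629] (array([ 0.51834209, -0.38788634]), 2.0092868811966467) [-3.1396284   0.0055174   2.00706993] [ 0.52483624 -8.49661818 -0.24271055] [-0.83031883  0.42816275  1.46612958 -0.00372553  1.24262671 -1.26539447]
```

View pics/c3.png

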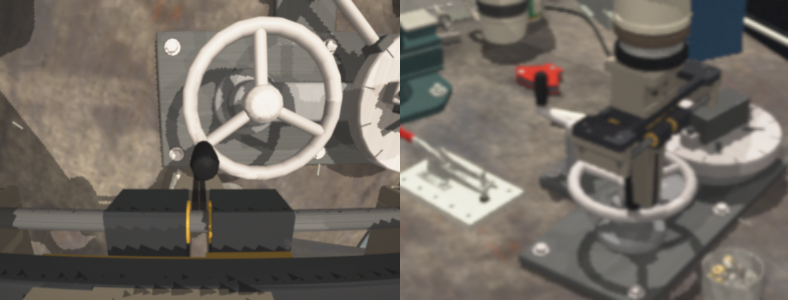

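The handle stays ahead of the fingers (wrist view, about (205,160)) and the wheel is a third of the way round. Forces are low.

Emit:
{"name": "carry_out", "arguments": {
  "targets": [5, -5, 0, 0, 0, 0.078, 11, -9, 0, 0, 0, 0.155, 17, -12, 0, 0, 0, 0.233, 24, -15, 0, 0, 0, 0.31, 30, -18, 0, 0, 0, 0.388, 37, -19, 0, 0, 0, 0.466, 44, -21, 0, 0, 0, 0.543, 51, -21, 0, 0, 0, 0.621, 58, -21, 0, 0, 0, 0.698, 65, -21, 0, 0, 0, 0.776]
}}

```text
t: 7.02
eef_pos: [0.4697, -0.3406, 0.1382]
tool_rot: [-3.138, 0.006, 1.231]
ft_force: [-8.0, -5.9, 3.0]
gripper_width: 0.0005
grip_force: 4.2
```

Emit:
{"name": "carry_out", "arguments": {
  "targets": [6, -4, 0, 0, 0, 0.078, 12, -7, 0, 0, 0, 0.155, 18, -10, 0, 0, 0, 0.233, 24, -12, 0, 0, 0, 0.31, 31, -14, 0, 0, 0, 0.388, 38, -15, 0, 0, 0, 0.466, 45, -16, 0, 0, 0, 0.543, 51, -15, 0, 0, 0, 0.621, 58, -15, 0, 0, 0, 0.698, 65, -13, 0, 0, 0, 0.776]
}}

```text
t: 7.85
eef_pos: [0.4794, -0.2721, 0.137]
tool_rot: [-3.138, 0.005, 0.456]
ft_force: [-5.7, 1.0, 1.6]
gripper_width: 0.0004
grip_force: 2.6
```

Emit:
{"name": "carry_out", "arguments": {
  "targets": [6, -3, 0, 0, 0, 0.078, 12, -6, 0, 0, 0, 0.155, 19, -8, 0, 0, 0, 0.233, 25, -9, 0, 0, 0, 0.31, 32, -10, 0, 0, 0, 0.388, 38, -11, 0, 0, 0, 0.466, 45, -10, 0, 0, 0, 0.543, 52, -9, 0, 0, 0, 0.621, 58, -8, 0, 0, 0, 0.698, 64, -6, 0, 0, 0, 0.776]
}}

```text
t: 8.68
eef_pos: [0.535, -0.2375, 0.1365]
tool_rot: [-3.14, 0.006, -0.32]
ft_force: [-2.9, 4.0, 0.8]
gripper_width: 0.0002
grip_force: 2.1
```

```bash
python3 - <<'E'
from plan import *
p,M,s=tool();print(p,pose(4.9,.02),s['tool_rot'],s['ft_force'],s['joint_pos'])
im=robot.grab_frame('wrist');im2=robot.grab_frame('scene')
a=cv2.resize(im,(400,300));b=cv2.resize(im2[180:350,200:420],(388,300))
cv2.imwrite('pics/c4.png',np.hstack([a,b])[:,:,::-1])
E
```

```text
[ 0.53496971 -0.23746382  0.13654947] (array([ 0.53615988, -0.23879013]), -0.31849740097110546) [-3.13986736  0.00585718 -0.31989449] [-2.94367766  3.98263861  0.77158554] [-6.24009737e-01  2.83265912e-01  1.65647495e+00 -1.15299494e-04
  1.20795684e+00  1.26672739e+00]
```

View pics/c4.png

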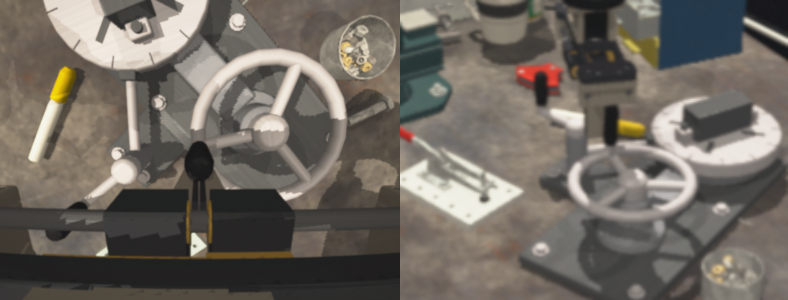

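The wheel is about three quarters round and the handle is still centred on the fingers at (197,160).

Emit:
{"name": "carry_out", "arguments": {
  "targets": [6, -2, 0, 0, 0, 0.078, 12, -4, 0, 0, 0, 0.155, 19, -6, 0, 0, 0, 0.233, 25, -6, 0, 0, 0, 0.31, 32, -7, 0, 0, 0, 0.388, 38, -6, 0, 0, 0, 0.466, 45, -5, 0, 0, 0, 0.543, 51, -4, 0, 0, 0, 0.621, 57, -1, 0, 0, 0, 0.698, 63, 1, 0, 0, 0, 0.776]
}}

```text
t: 9.62
eef_pos: [0.5955, -0.2592, 0.137]
tool_rot: [3.141, 0.003, -1.095]
ft_force: [-1.6, 3.4, 0.1]
gripper_width: 0.0008
grip_force: 1.6
```

Emit:
{"name": "carry_out", "arguments": {
  "targets": [6, -2, 0, 0, 0, 0.078, 10, -2, 0, 0, 0, 0.121, 13, -3, 0, 0, 0, 0.164, 17, -3, 0, 0, 0, 0.207, 20, -3, 0, 0, 0, 0.25, 24, -3, 0, 0, 0, 0.293, 27, -3, 0, 0, 0, 0.336, 31, -3, 0, 0, 0, 0.379, 34, -2, 0, 0, 0, 0.417, 34, -2, 0, 0, 0, 0.417]
}}

```text
t: 10.45
eef_pos: [0.6133, -0.2895, 0.1374]
tool_rot: [3.142, 0.0, -1.51]
ft_force: [1.2, 1.5, -0.8]
gripper_width: 0.0007
grip_force: 0.7
```

```bash
cat > chk.py <<'E'
from h import *
p,M,s=tool();print(s['t'],p,s['tool_rot'],s['ft_force'],s['joint_pos'])
for n,c in(('top',(384,206)),('scene',(359,257))):
    im=robot.grab_frame(n);cv2.imwrite(f'pics/l_{n}.png',im[:,:,::-1])
    for nm,g in(('start',cv2.imread(f'pics/{n}0.png').max(2)),('now',im.max(2))):
        m=np.zeros_like(g);cv2.circle(m,c,22,255,-1)
        m=((g<45)&(m>0)).astype('uint8');k,l,st,ce=cv2.connectedComponentsWithStats(m)
        for j in range(1,k):
            if st[j,4]>25: print(n,nm,st[j],ce[j].round(1))
E
python3 chk.py
```

```text
10.45 [ 0.61328305 -0.2894546   0.13740533] [ 3.14152110e+00  4.67314488e-04 -1.50994556e+00] [ 1.21959218  1.46751718 -0.8286016 ] [-6.18857383e-01  5.02083697e-01  1.36793365e+00  3.33254781e-04
  1.27192471e+00  2.46178630e+00]
top start [379 200  10  12  87] [383.2 205.2]
top now [364 194  34  29 262] [380.5 208.3]
scene start [356 246   9  23 151] [359.2 255.9]
scene now [356 244  10  25 186] [360.1 255.4]
```

Emit:
{"name": "carry_out", "arguments": {
  "targets": [-3, 0, 0, 0, 0, 0, -10, 0, 0, 0, 0, 0, -20, 0, 0, 0, 0, 0, -30, 0, 0, 0, 0, 0, -30, 0, -15, 0, 0, 0, -35, 0, -30, 0, 0, 0, -50, 0, -45, 0, 0, 0, -70, 0, -60, 0, 0, 0, -90, 0, -75, 0, 0, 0, -110, 0, -90, 0, 0, 0]
}}

```text
t: 11.38
eef_pos: [0.6072, -0.1783, 0.2296]
tool_rot: [-3.14, -0.001, -1.512]
ft_force: [0.1, 0.8, 0.2]
gripper_width: 0.0006
grip_force: 0.0
```

```bash
python3 chk.py; python3 - <<'E'
from h import *
p,M,s=tool();im=robot.grab_frame('wrist');np.savez('w2.npz',p=p,M=M)
b=cv2.imread('pics/l_top.png')[140:310,260:480][:,:,::-1]
cv2.imwrite('pics/c5.png',np.hstack([cv2.resize(im,(400,300)),cv2.resize(b,(388,300))])[:,:,::-1])
E
```

```text
11.3833 [ 0.60716142 -0.17825387  0.22960252] [-3.14010169e+00 -8.42543119e-04 -1.51188133e+00] [0.05544182 0.84723315 0.21304236] [-4.76210628e-01  3.09566109e-01  1.43288389e+00  3.60961573e-05
  1.39743047e+00  2.60646020e+00]
top start [379 200  10  12  87] [383.2 205.2]
top now [367 193   8   7  30] [370.5 195.8]
top now [380 200  12  12 110] [384.7 204.9]
top now [390 216   7  11  39] [393.4 220.7]
scene start [356 246   9  23 151] [359.2 255.9]
scene now [356 245  10  24 163] [360.1 255.8]
```

View pics/c5.png

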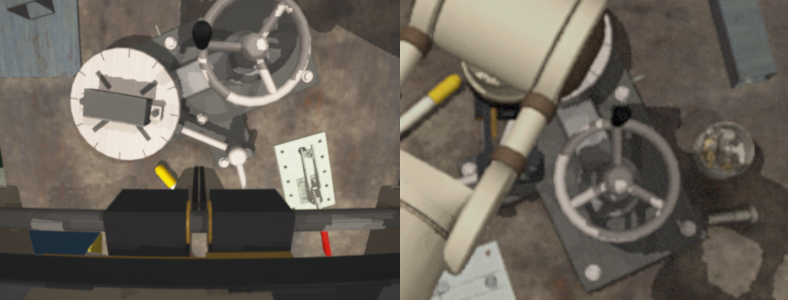

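Wrist view: the crank is at (202,33), back beside the turntable side. Top view shows it at (384.7,204.9) against (383.2,205.2) at the start, so it is within about 3 mm. Now I'll plan the lock push.

```bash
cat > plan2.py <<'E'
from h import *
P=np.array([.553,-.166]);r=.060;psi0=1.95
def pose(a,d):   # a: angle swept from start
    ps=psi0-a;yaw=ps-np.pi/2
    return P+r*np.array([np.cos(ps),np.sin(ps)])-d*np.array([np.cos(yaw),np.sin(yaw)]),yaw
def rows(p0,y0,seq):
    out=[];c,s=np.cos(y0),np.sin(y0)
    for a,d in seq:
        p,y=pose(a,d);v=(p-p0)*1000
        out+=[round(c*v[0]+s*v[1]),round(s*v[0]-c*v[1]),0,0,0,float(round(y0-y,3))]
    return out,p,y
E
python3 - <<'E'
from plan2 import *
p,M,s=tool();print(pose(0,.037))
print('hover',rows(p[:2],s['tool_rot'][2],[(0,.037)])[0])
p0,y0=pose(0,.037);print('dz',p[2]-.130)
a=0;seq=[(0,.034),(0,.031),(0,.028),(0,.025),(0,.022),(0,.02),(.05,.019),(.12,.019),(.2,.019),(.28,.019)];a=.28
for k in range(3):
    o,p0,y0=rows(p0,y0,seq);print(k,seq[-1],o)
    seq=[]
    for j in range(10):
        a=min(a+(.08 if a<1.0 else .04),1.6);seq.append((a,.019))
E
```

```text
(array([ 0.49641764, -0.12395911]), 0.3792036732051034)
hover [-61, 108, 0, 0, 0, -1.889]
dz 0.10036403080173406
0 (0.28, 0.019) [3, 0, 0, 0, 0, 0.0, 6, 0, 0, 0, 0, 0.0, 9, 0, 0, 0, 0, 0.0, 12, 0, 0, 0, 0, 0.0, 15, 0, 0, 0, 0, 0.0, 17, 0, 0, 0, 0, 0.0, 21, -1, 0, 0, 0, 0.05, 25, -2, 0, 0, 0, 0.12, 30, -3, 0, 0, 0, 0.2, 35, -3, 0, 0, 0, 0.28]
1 (1.0799999999999998, 0.019) [5, -1, 0, 0, 0, 0.08, 10, -2, 0, 0, 0, 0.16, 15, -3, 0, 0, 0, 0.24, 20, -3, 0, 0, 0, 0.32, 25, -3, 0, 0, 0, 0.4, 30, -2, 0, 0, 0, 0.48, 35, -1, 0, 0, 0, 0.56, 40, 1, 0, 0, 0, 0.64, 44, 2, 0, 0, 0, 0.72, 49, 5, 0, 0, 0, 0.8]
2 (1.4800000000000002, 0.019) [2, -1, 0, 0, 0, 0.04, 5, -1, 0, 0, 0, 0.08, 7, -2, 0, 0, 0, 0.12, 10, -2, 0, 0, 0, 0.16, 12, -3, 0, 0, 0, 0.2, 15, -3, 0, 0, 0, 0.24, 17, -3, 0, 0, 0, 0.28, 20, -3, 0, 0, 0, 0.32, 22, -3, 0, 0, 0, 0.36, 25, -3, 0, 0, 0, 0.4]
```

Emit:
{"name": "carry_out", "arguments": {
  "targets": [-6, 11, 0, 0, 0, -0.1, -12, 22, 0, 0, 0, -0.2, -18, 33, 0, 0, 0, -0.3, -24, 44, 0, 0, 0, -0.4, -30, 54, 0, 0, 0, -0.5, -36, 65, 0, 0, 0, -0.6, -43, 76, 0, 0, 0, -0.7, -49, 87, 0, 0, 0, -0.8, -55, 98, 0, 0, 0, -0.9, -61, 108, 0, 0, 0, -1.0]
}}

```text
t: 12.37
eef_pos: [0.4947, -0.1254, 0.2268]
tool_rot: [3.141, 0.001, -0.508]
ft_force: [-0.3, 0.2, -0.1]
gripper_width: 0.0006
grip_force: 0.0
```

Emit:
{"name": "carry_out", "arguments": {
  "targets": [0, 0, 0, 0, 0, -0.1, 0, 0, 0, 0, 0, -0.2, 0, 0, 0, 0, 0, -0.3, 0, 0, 0, 0, 0, -0.4, 0, 0, 0, 0, 0, -0.5, 0, 0, 0, 0, 0, -0.6, 0, 0, 0, 0, 0, -0.7, 0, 0, 0, 0, 0, -0.8, 0, 0, 0, 0, 0, -0.889, 0, 0, 0, 0, 0, -0.889]
}}

```text
t: 13.2
eef_pos: [0.4953, -0.1256, 0.2269]
tool_rot: [-3.141, 0.001, 0.378]
ft_force: [1.1, -0.1, -0.3]
gripper_width: 0.0006
grip_force: 0.0
```

```bash
python3 - <<'E'
from h import *
p,M,s=tool();print(p,s['tool_rot']);im=robot.grab_frame('wrist');np.savez('w3.npz',p=p,M=M);cv2.imwrite('pics/w3.png',im[:,:,::-1])
g=im.max(2)
print(robot.state()['ft_force'])
E
```

```text
[ 0.49528502 -0.12562262  0.22688745] [-3.14108885e+00  9.97424765e-04  3.78266669e-01]
[ 0.52650997 -0.28965052  0.1675392 ]
```

View pics/w3.png

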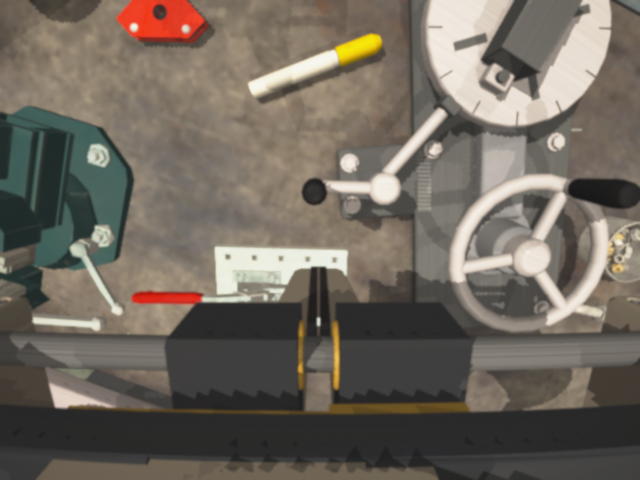

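Peg top is at (314,190), straight ahead of the fingers, with the pivot at (385,188).

```bash
python3 - <<'E'
from h import *
f=np.load('w3.npz');p,M=f['p'],f['M']
L=wz((314,190),.138,p,M);P=wz((385,188),.089,p,M);print(L,P,np.linalg.norm((L-P)[:2]),np.arctan2(*(L-P)[1::-1]),M.T@(L-p))
E
```

```text
[ 0.53514387 -0.10839577  0.138     ] [ 0.554162   -0.16438514  0.089     ] 0.05913120036238725 1.898242445977976 [ 0.04349177 -0.00124398  0.08884476]
```

Emit:
{"name": "carry_out", "arguments": {
  "targets": [0, 0, 10, 0, 0, 0, 0, 0, 22, 0, 0, 0, 0, 0, 34, 0, 0, 0, 0, 0, 46, 0, 0, 0, 0, 0, 58, 0, 0, 0, 0, 0, 70, 0, 0, 0, 0, 0, 82, 0, 0, 0, 0, 0, 92, 0, 0, 0, 0, 0, 96, 0, 0, 0, 0, 0, 97, 0, 0, 0]
}}

```text
t: 14.08
eef_pos: [0.4951, -0.1247, 0.1294]
tool_rot: [-3.14, 0.001, 0.377]
ft_force: [-0.4, 0.0, -0.9]
gripper_width: 0.0004
grip_force: 0.0
```

Emit:
{"name": "carry_out", "arguments": {
  "targets": [3, 0, 0, 0, 0, 0, 6, 0, 0, 0, 0, 0, 9, 0, 0, 0, 0, 0, 12, 0, 0, 0, 0, 0, 15, 0, 0, 0, 0, 0, 18, 0, 0, 0, 0, 0, 21, -1, 0, 0, 0, 0.05, 25, -2, 0, 0, 0, 0.12, 30, -3, 0, 0, 0, 0.2, 35, -3, 0, 0, 0, 0.28]
}}

```text
t: 14.92
eef_pos: [0.5269, -0.1092, 0.1307]
tool_rot: [-3.142, 0.002, 0.093]
ft_force: [-2.3, 0.8, 1.4]
gripper_width: 0.0006
grip_force: 1.5
```

Emit:
{"name": "carry_out", "arguments": {
  "targets": [5, -1, 0, 0, 0, 0.08, 10, -2, 0, 0, 0, 0.16, 15, -3, 0, 0, 0, 0.24, 20, -3, 0, 0, 0, 0.32, 25, -3, 0, 0, 0, 0.4, 30, -2, 0, 0, 0, 0.48, 35, -1, 0, 0, 0, 0.56, 40, 1, 0, 0, 0, 0.64, 44, 2, 0, 0, 0, 0.72, 49, 5, 0, 0, 0, 0.8]
}}

```text
t: 15.75
eef_pos: [0.5762, -0.1086, 0.1305]
tool_rot: [-3.141, 0.002, -0.707]
ft_force: [-1.3, 3.5, 2.7]
gripper_width: 0.0008
grip_force: 1.6
```

```bash
python3 - <<'E'
from plan2 import *
p,M,s=tool();print(p,pose(1.08,.019),s['tool_rot'],s['ft_force'])
im=robot.grab_frame('wrist');im2=robot.grab_frame('scene')
cv2.imwrite('pics/c6.png',np.hstack([cv2.resize(im,(400,300)),cv2.resize(im2[180:350,200:420],(388,300))])[:,:,::-1])
E
```

```text
[ 0.57615021 -0.10862142  0.1304745 ] (array([ 0.57716734, -0.10788856]), -0.7007963267948967) [-3.14147842e+00  2.36044973e-03 -7.06721789e-01] [-1.3187914   3.54289816  2.6800747 ]
```

View pics/c6.png

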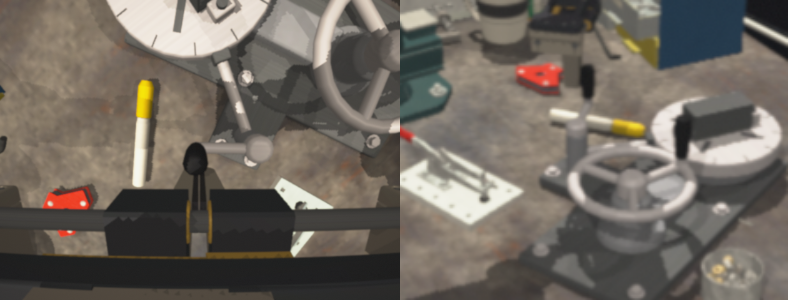

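Emit:
{"name": "carry_out", "arguments": {
  "targets": [2, -1, 0, 0, 0, 0.03, 4, -1, 0, 0, 0, 0.06, 6, -1, 0, 0, 0, 0.09, 8, -2, 0, 0, 0, 0.12, 9, -2, 0, 0, 0, 0.15, 11, -2, 0, 0, 0, 0.18, 13, -3, 0, 0, 0, 0.21, 15, -3, 0, 0, 0, 0.24, 16, -3, 0, 0, 0, 0.26, 17, -3, 0, 0, 0, 0.28]
}}

```text
t: 16.68
eef_pos: [0.591, -0.1179, 0.1303]
tool_rot: [3.141, 0.001, -0.983]
ft_force: [-1.6, 2.5, -0.9]
gripper_width: 0.0006
grip_force: 1.1
```

Emit:
{"name": "carry_out", "arguments": {
  "targets": [0.5, 0, 0, 0, 0, 0.01, 1, 0, 0, 0, 0, 0.02, 1.5, 0, 0, 0, 0, 0.03, 2, 0, 0, 0, 0, 0.04, 2.5, 0, 0, 0, 0, 0.05, 3, 0, 0, 0, 0, 0.06, 3.5, 0, 0, 0, 0, 0.07, 4, 0, 0, 0, 0, 0.07, 4, 0, 0, 0, 0, 0.07, 4, 0, 0, 0, 0, 0.07]
}}

```text
t: 17.52
eef_pos: [0.5926, -0.1191, 0.1303]
tool_rot: [3.142, 0.005, -1.053]
ft_force: [-3.6, 9.7, 1.3]
gripper_width: 0.0005
grip_force: 5.3
```

Emit:
{"name": "carry_out", "arguments": {
  "targets": [0.5, 0, 0, 0, 0, 0, 1, 0, 0, 0, 0, 0, 1.5, 0, 0, 0, 0, 0, 1.5, 0, 0, 0, 0, 0, 1.5, 0, 0, 0, 0, 0, 1.5, 0, 0, 0, 0, 0, 1.5, 0, 0, 0, 0, 0, 1.5, 0, 0, 0, 0, 0, 1.5, 0, 0, 0, 0, 0, 1.5, 0, 0, 0, 0, 0]
}}

```text
t: 18.35
eef_pos: [0.5927, -0.1192, 0.1303]
tool_rot: [3.141, 0.008, -1.052]
ft_force: [-6.1, 13.3, 5.8]
gripper_width: 0.0007
grip_force: 7.4
```

Emit:
{"name": "carry_out", "arguments": {
  "targets": [-2, 0, 0, 0, 0, 0, -6, 0, 0, 0, 0, 0, -12, 0, 0, 0, 0, 0, -20, 0, 0, 0, 0, 0, -28, 0, 0, 0, 0, 0, -30, 0, -15, 0, 0, 0, -34, 0, -30, 0, 0, 0, -40, 0, -50, 0, 0, 0, -45, 0, -75, 0, 0, 0, -50, 0, -95, 0, 0, 0]
}}

```text
t: 19.18
eef_pos: [0.5693, -0.0792, 0.2273]
tool_rot: [-3.141, -0.001, -1.053]
ft_force: [0.8, 0.5, 0.3]
gripper_width: 0.0006
grip_force: 0.0
```

```bash
python3 chk.py; python3 - <<'E'
from h import *
p,M,s=tool();im=robot.grab_frame('wrist');np.savez('w4.npz',p=p,M=M);cv2.imwrite('pics/w4.png',im[:,:,::-1])
E
```

```text
19.1833 [ 0.56932154 -0.07915185  0.22726601] [-3.14106136e+00 -1.20341289e-03 -1.05318191e+00] [0.84265843 0.49982664 0.3227577 ] [-3.48080890e-01  1.63896279e-01  1.60948703e+00 -3.83279648e-04
  1.36694857e+00  2.27597438e+00]
top start [379 200  10  12  87] [383.2 205.2]
top now [367 193   7   7  26] [370.5 195.6]
top now [380 200  11  12  94] [384.8 205.2]
scene start [356 246   9  23 151] [359.2 255.9]
scene now [356 247  10  22 148] [360.  256.6]
```

View pics/w4.png

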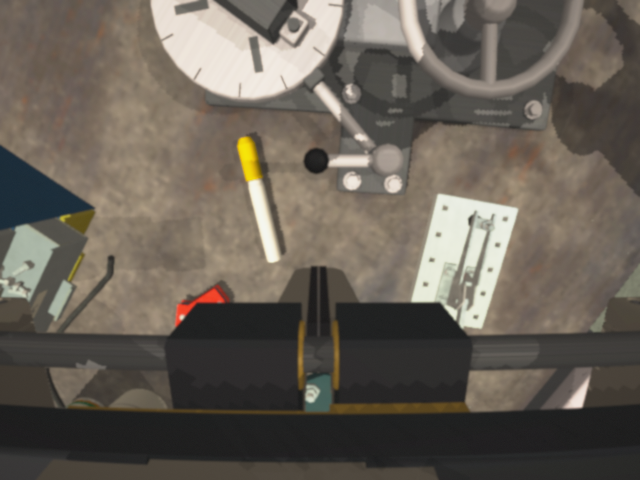

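The lever is against its solid stop: the tool moved no further as the force rose to 13–15 N. The crank is still within about 3 mm of its start, and the loose things look undisturbed.

```bash
python3 -c "
from rig import robot
print(robot.hand_in())"
```

```text
the job is handed in; nothing more can be done
None
```

I turned the wheel one full turn, with the crank handle ending about 3 mm from where it started. I then pushed the lock lever to its stop and handed the job in at about 19 s; no verdict came back.

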